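# Find the stamped crate and push it to the dispatch lane

### The job

Tip both small grey crates with blue lids away from you, right over onto their backs, so that you see their undersides. Then push the one with the red ring stamped underneath sideways, still lying on its back, until it lies wholly between the two yellow tape lines of the dispatch lane, within their length give or take a few centimetres. Only tip and push: never lift a crate, leave the unstamped one lying where it fell, and do not disturb the other things on the worktop.

Things in the scene. Friction and masses are not known exactly. Their poses are not given: they have to be found in the camera images.
- crate_1: the crate with a plain pale underside: closed, grey plastic, blue lid, solid flat sides. Standing, 56 mm deep (x), 90 wide (y), 92 high (z); about 0.3 kg, centre of mass in the middle. Origin: centre of the underside; z to the lid; x away from the robot within 0.2 rad. Pushed along x about 78 mm up, it tips over its far bottom edge without sliding far, and past 0.55 rad falls onto its back
- crate_2: the stamped crate: same size, weight, axes and behaviour as crate_1; only its underside differs. Either may be the left or the right one. On its back a crate lies 92 mm long (its z, pointing away from the robot), 90 mm wide (y) and 56 mm high, the underside facing the robot, its origin 28 mm above the worktop
- stamp (a point): centre of the stamp, a red ring with a red dot, 42 mm across, in the middle of the pale underside of the stamped crate (the origin of crate_2)
- lane: dispatch lane: two flat yellow tape lines 14 mm wide and 200 mm long running away from the robot, along the lane's x. Origin: middle of the lane, on the worktop; the lines' centres are at y = -92 and +92 mm in its frame: 170 mm clear between them. The tape does not hinder sliding. The tool parked behind reaches over the worktop down to 115 mm, from 0.57 m ahead of the robot base on
- corner_0 (a point): corner of the stamped crate's far long side, the one that lies on the worktop after tipping: right end of the underside edge, at x = +28, y = -45, z = 0 mm in crate_2's frame
- corner_1 (a point): corner of the stamped crate's far long side, the one that lies on the worktop after tipping: left end of the underside edge, at x = +28, y = 45, z = 0 mm in crate_2's frame
- corner_2 (a point): corner of the stamped crate's far long side, the one that lies on the worktop after tipping: right end of the lid edge, at x = +28, y = -45, z = 92 mm in crate_2's frame
- corner_3 (a point): corner of the stamped crate's far long side, the one that lies on the worktop after tipping: left end of the lid edge, at x = +28, y = 45, z = 92 mm in crate_2's frame
- jar: jar, white with a blue lid, 59 mm across, 72 mm high; loose, not to be disturbed; origin: centre of its underside
- beaker: glass beaker, 60 mm across, 82 mm high; loose, not to be disturbed; origin: centre of its underside
- brass_weight: brass weight, 34 mm across, 23 mm high; loose, not to be disturbed; origin: centre of its underside
- bench_timer: pale wedge-shaped bench timer, 70x59 mm, 33 mm high; loose, not to be disturbed; origin: centre of its underside
- slug: amber cylinder standing upright, 42 mm across, 98 mm high; loose, not to be disturbed; origin: centre of its underside
- dish: small glass dish, 60 mm across, 12 mm high; loose, not to be disturbed; origin: centre of its underside
- red_pliers: red-handled pliers lying flat, 161 mm long, 11 mm high; loose, not to be disturbed; origin: centre of its underside
- tape: black tape roll standing on edge, 101 mm long, 48 mm thick, 98 mm high; loose, not to be disturbed; origin: centre of its underside
Not all that is in view belongs to the job. Leave any pink look-alike of the crate_1 alone.

How it is judged:
By the outcome, as a careful person would: the job done as asked, in the order asked, and still so for the second after the job is handed in, with the robot touching nothing.
It also fails if it takes over 64 s, if anything falls off the work surface, if the arm or the gripper's body presses on something with over 40 N, if the wrist force passes 120 N, or if a joint passes its speed limit or range.

### The arm

A 6-joint arm with a two-finger parallel gripper is mounted at the origin on a cart in front of the work surface, level with it; the furniture and walls round the work are solid. World frame = base frame: x ahead of the robot, y to its left, z up, the work surface at z = 0. Lengths are in m, angles in rad, forces in N, time in s.
With the tool pointing down it reaches from about 0.325 to 0.75 m from the base axis. Payload 7.6 kg.
Tool frame: the origin (TCP) lies on the mounting face of the last link; the fingertips stand 173 mm ahead of it and the grasp point (between the pads) lies env.tcp_to_grasp ahead of it (env.tcp_to_grasp is the distance from the TCP to the grasp point, in m); y points along the fingers, x is the direction in which the jaws open and shut, and the axes are right-handed (so a half turn about y gives the same grasp; the last joint's range is limited). The gripper opens to 85 mm and grips with 20 to 120 N. Pads are 22 mm wide; open, the fingers measure 114 mm over their backs; the gripper's body (76 mm by 85 mm) begins 54 mm behind the grasp point. The pads swing forward as they close: fully open they stand 13 mm farther back than shut.
Start: joints at [1.154, 0.052, 1.401, -0, 1.689, -0.07], TCP at [0.178, 0.494, 0.405] pointing down, gripper open.
Joint ranges: [-2.9, 2.9], [-0.91, 2.17], [0.12, 2.37], [-1.06, 4.2], [0.26, 2.73], [-2.93, 2.93]. Speed limits (rad/s): [2.57, 2.57, 3.01, 3.14, 3.14, 3.14].

### API

Orientations are given as a rotation vector (axis times angle).
In Python, from plant import monitor, snapshot, job, env gives the robot as it stands.
- The arm moves only by the tool jog_arm, never from a script. Its argument "moves" is a list of rows, each a list of 5 numbers: the finger opening in mm, from 0 to 85.4, then the shift along the tool's x, y, z in mm, then the turn about the tool's y in rad. A call has 1 to 8 rows; each row is the pose to reach, as a shift and turn from the pose commanded when the call began, along the tool's axes at that moment; what a row does not reach only later rows make up. A row lasts 1/12 s, in which the tool goes at most 41.7 mm and 7.16 degrees, less where a joint would pass 70% of its speed; a pose out of reach is approached as far as the arm can. A call with a gripper value outside its range is refused whole. The fingers move at their own pace and stop on an object; "newtons" is the grip in N (left out, the last holds). Time passes only in rows, so rows that repeat a pose let the fingers close. It gives the time, the measured TCP pose, the force and the opening at its end, in the units of the state.
- monitor.state(): the state, without advancing time (a new reading comes with each control period).
- snapshot(name): name is "side" or "top"; returns a dict with "color" (400x640x3 uint8, red, green, blue), "K" (3x3 intrinsics, pixels), "cam_to_world" (4x4, takes a point from camera to world coordinates). Camera axes: x right, y up, looking along -z (the intrinsics and any distortion apply to the point x, -y, -z); pixel columns grow to the right and rows downward; lengths in m; the calibration is good to about 2 mm. A picture is of the moment at which its call begins. There is no depth.
- job.sign_off(): hands the job in, once; it reports no verdict.
The state is a dict: "time_s": time; "q": joint angles; "qvel": joint speeds; "joint_efforts": joint torques, N m; "eef_pos": TCP position; "ee_rot": TCP orientation; "contact_force": force on the tool from outside, world axes, zero at the start; "torque": the same for the moment, N m; "opening": finger opening in m.
Only numpy, scipy, OpenCV 4.12 (cv2) and the standard library are available. Lean on these libraries where they do the work, as an engineer would, in place of code of your own. Each camera call takes 0.05 s, during which the arm holds its last target.

## Working session

There is one attempt and no reset: what is moved stays moved. The work goes in short steps, Python scripts to look and compute and a tool call to move; the robot and the scene stay as the last step left them, time stands still between calls to the robot, and variables do not carry over. Pictures are saved under pics/ and viewed, and the job is handed in when it is done.

Besides the shell and the picture viewer there is one more tool, called after "Call:" as a command line: name --pt "numbers of a row" for each row, then --argument value for the rest. jog_arm: Moves the arm, as the interface text tells. Its arguments: {"type":"object","properties":{"moves":{"type":"array"},"newtons":{"type":"number"}},"required":["moves"]}

```bash
ls; mkdir -p pics; cat > h.py <<'E'
import numpy as np, cv2
from plant import monitor, snapshot, job, env
from scipy.spatial.transform import Rotation as R
def snap(cam,name):
    s=snapshot(cam); cv2.imwrite(f'pics/{name}.png',s['color'][:,:,::-1]); np.savez(f'pics/{name}.npz',K=s['K'],T=s['cam_to_world'],dist=np.array(s.get('dist',s.get('distortion',np.zeros(5))),float)); return s
def ray(name,u,v):
    d=np.load(f'pics/{name}.npz'); p=cv2.undistortPoints(np.array([[[u,v]]],float),d['K'],d['dist'])[0,0]
    T=d['T']; return T[:3,3],T[:3,:3]@np.array([p[0],-p[1],-1])
def onz(name,u,v,z=0):
    o,r=ray(name,u,v); return o+r*(z-o[2])/r[2]
def crop(name,x0,y0,x1,y1,f,out):
    im=cv2.imread(f'pics/{name}.png')[y0:y1,x0:x1]; cv2.imwrite(f'pics/{out}.png',cv2.resize(im,None,fx=f,fy=f,interpolation=cv2.INTER_CUBIC))
E
python3 - <<'E'
from h import *
for c in('side','top'):
    s=snap(c,c+'0'); print(s.keys(),s['K'],s['cam_to_world'])
print(monitor.state(),env.tcp_to_grasp)
E
```

```text
pics
dict_keys(['color', 'K', 'cam_to_world']) [[506.43462241   0.         316.41404783]
 [  0.         506.43462241 198.80711276]
 [  0.           0.           1.        ]] [[ 9.99520898e-01  1.40871643e-03 -3.09190979e-02  5.27796287e-01]
 [-2.77639742e-02  4.82329650e-01 -8.75549696e-01 -1.57891986e+00]
 [ 1.36797964e-02  8.75988655e-01  4.82137677e-01  9.83494583e-01]
 [ 0.00000000e+00  0.00000000e+00  0.00000000e+00  1.00000000e+00]]
dict_keys(['color', 'K', 'cam_to_world']) [[471.01398289   0.         319.7667432 ]
 [  0.         471.01398289 200.59304337]
 [  0.           0.           1.        ]] [[ 0.01337709  0.98771498 -0.15569258  0.38369775]
 [-0.99985116  0.01490984  0.00868105  0.03594506]
 [ 0.01089575  0.15555327  0.98776741  1.43812768]
 [ 0.          0.          0.          1.        ]]
{'time_s': 0.1, 'q': array([ 1.15367404e+00,  5.27389302e-02,  1.40161534e+00, -3.25565539e-06,
        1.68859684e+00, -7.02923453e-02]), 'qvel': array([-0.0009716 , -0.00188465,  0.0004431 , -0.00067969,  0.00029586,
        0.00179157]), 'joint_efforts': array([ 1.47646919e-03, -3.82580173e+01, -3.60983884e+01, -5.19680316e-05,
        4.77016729e-03,  1.28955193e-05]), 'eef_pos': array([0.17841948, 0.4937196 , 0.40397869]), 'ee_rot': array([-1.35427331, -0.94916082,  0.95108311]), 'contact_force': array([ 0.05869491, -0.68198333,  0.47229857]), 'torque': array([ 0.00552942, -0.01651937, -0.0195796 ]), 'opening': 0.08531540725624054} 0.1547
```

View pics/side0.png

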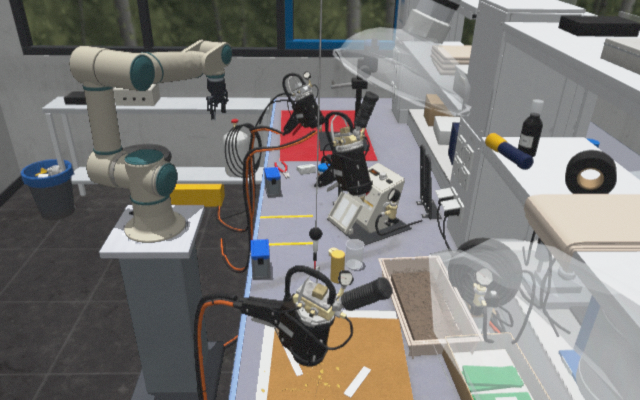

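View pics/top0.png

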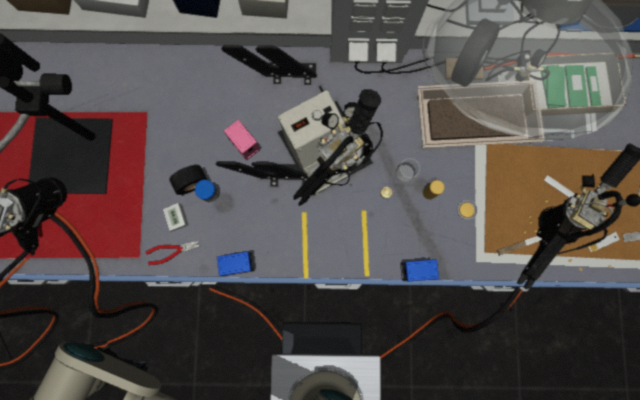

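```bash
python3 - <<'E'
from h import *
print(R.from_rotvec(monitor.state()['ee_rot']).as_matrix().round(3))
E
```

```text
[[ 0.34  -0.001 -0.94 ]
 [ 0.94  -0.001  0.34 ]
 [-0.001 -1.     0.   ]]
```

```bash
python3 - <<'E'
from h import *
crop('top0',140,150,300,290,5,'c1'); crop('top0',290,150,490,290,4,'c2'); crop('side0',230,150,390,290,5,'c3')
E
```

```text
(no output)
```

View pics/c1.png

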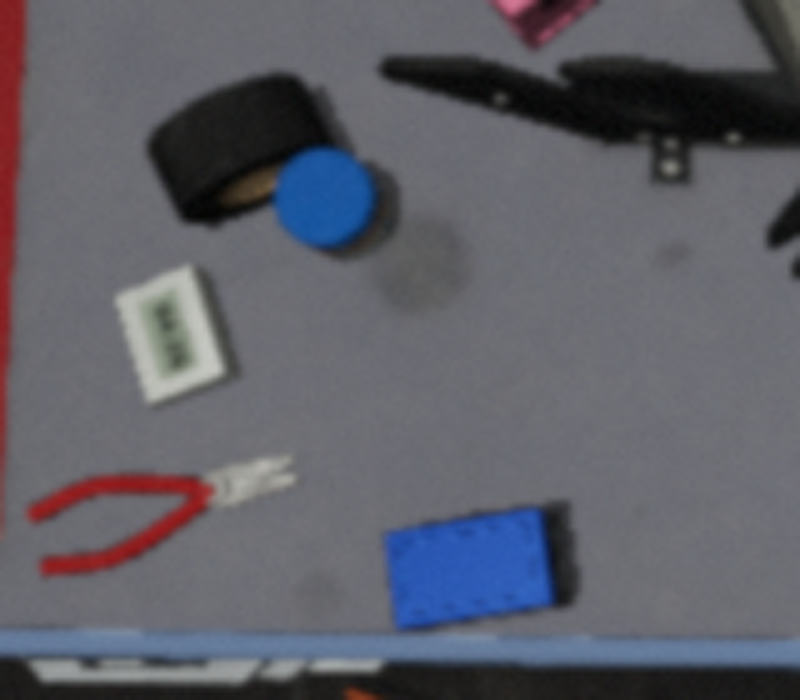

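View pics/c2.png

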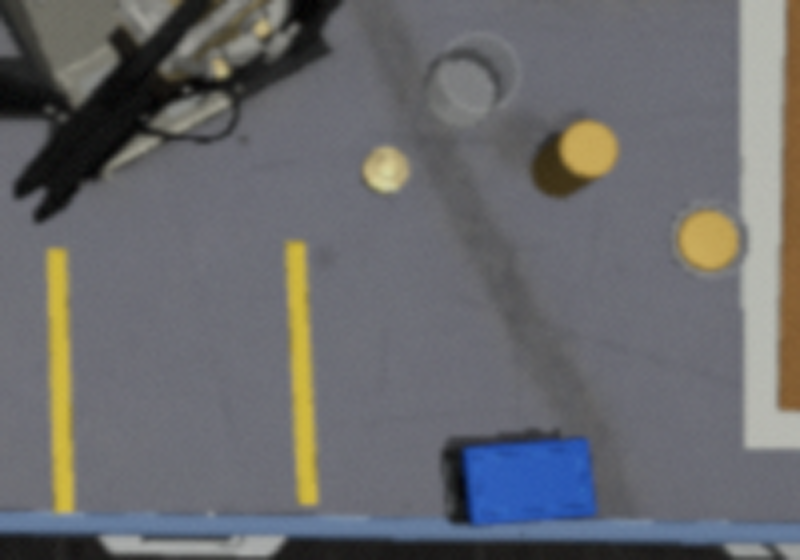

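View pics/c3.png

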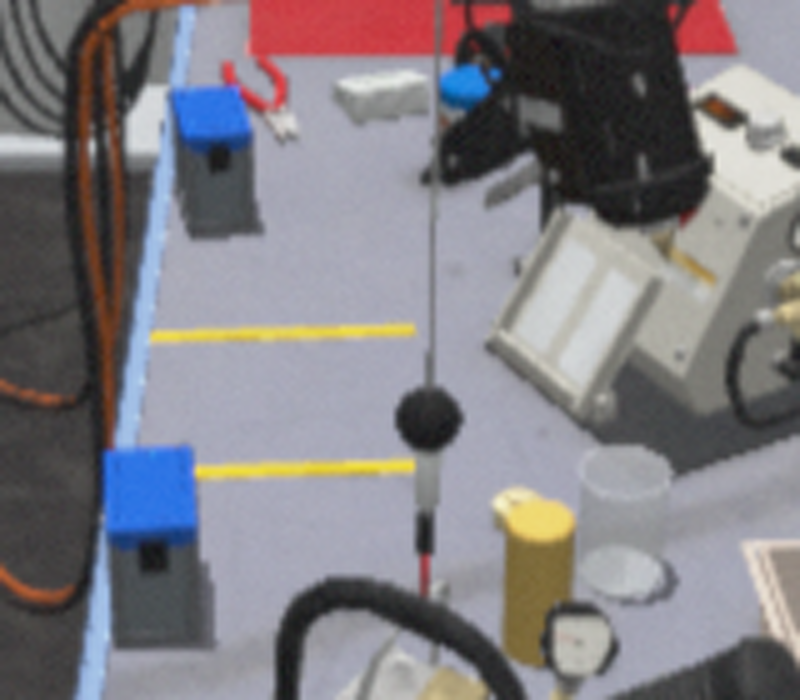

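```bash
python3 - <<'E'
from h import *
def t1(x,y,z):return onz('top0',140+x/5-.4,150+y/5-.4,z)
def t2(x,y,z):return onz('top0',290+x/4-.4,150+y/4-.4,z)
for nm,f,P in(('L',t1,[(387,533),(543,508),(553,605),(397,627)]),('Rt',t2,[(464,447),(587,437),(596,515),(473,524)])):
    Q=np.array([f(*p,.092) for p in P]); print(nm,Q[:,:2].round(3).tolist(),Q.mean(0).round(4), 'yaw',np.degrees(np.arctan2(*( (Q[0]-Q[1]+Q[3]-Q[2])[:2]*[-1,1]))).round(1))
for p in [(57,248),(65,513),(296,242),(309,504)]: print('lane',t2(*p,0)[:2].round(4))
for n,f,p,z in [('jar',t1,(325,198),.072),('timer',t1,(173,335),.03),('pl tip',t1,(293,477),.01),('pl end',t1,(35,515),.01),('pl end2',t1,(45,567),.01),('tape',t1,(235,140),.09),('weight',t2,(386,169),.023),('beaker',t2,(475,80),.04),('slug',t2,(588,148),.098),('dish',t2,(709,240),.012),('edge',t2,(100,515),0),('mat',t2,(742,440),0),('toolTip',t2,(25,195),.115)]: print(n,f(*p,z)[:2].round(3))
print(onz('side0',230+427/5,150+600/5,0))
E
```

```text
L [[0.432, 0.313], [0.447, 0.225], [0.393, 0.218], [0.379, 0.305]] [0.4129 0.2654 0.092 ] yaw 9.3
Rt [[0.425, -0.222], [0.433, -0.31], [0.378, -0.315], [0.371, -0.228]] [ 0.4018 -0.2686  0.092 ] yaw 5.1
lane [0.5753 0.0718]
lane [0.3742 0.0621]
lane [ 0.5827 -0.1123]
lane [ 0.3833 -0.1219]
jar [0.628 0.363]
timer [0.55 0.46]
pl tip [0.468 0.388]
pl end [0.443 0.542]
pl end2 [0.412 0.533]
tape [0.658 0.413]
weight [ 0.637 -0.179]
beaker [ 0.704 -0.245]
slug [ 0.641 -0.314]
dish [ 0.587 -0.428]
edge [0.373 0.036]
mat [ 0.436 -0.452]
toolTip [0.598 0.092]
[ 5.74459535e-01 -2.66419305e-01  1.11022302e-16]
```

```bash
cat >> h.py <<'E'
def to(x,y,z,yaw=None):
    s=monitor.state(); M=R.from_rotvec(s['ee_rot']).as_matrix(); cur=np.degrees(np.arctan2(M[1,0],M[0,0]))
    d=M.T@(np.array([x,y,z])-s['eef_pos'])*1000
    t=0 if yaw is None else -np.radians(yaw-cur)
    print('t',s['time_s'],'pos',s['eef_pos'].round(3),'yaw',cur.round(1),'q',s['q'].round(2),'shift',d.round(1),'turn',round(t,3))
E
python3 -c "
from h import *
to(.354,.2557,.33,99.3)"
```

```text
t 0.1 pos [0.178 0.494 0.404] yaw 70.1 q [ 1.15  0.05  1.4  -0.    1.69 -0.07] shift [-164.1   74.2 -246. ] turn -0.509
```

Call:
jog_arm --pt "40 -20 9 -31 -0.06" --pt "40 -41 18 -62 -0.13" --pt "40 -62 28 -92 -0.19" --pt "40 -82 37 -123 -0.26" --pt "40 -103 46 -154 -0.32" --pt "40 -123 56 -185 -0.38" --pt "40 -144 65 -216 -0.45" --pt "40 -164 74 -246 -0.51"

```text
time_s: 0.77
eef_pos: [0.3546, 0.2541, 0.33]
ee_rot: [-1.126, -1.331, 1.331]
contact_force: [0.6, 1.0, 0.9]
opening: 0.0402
```

```bash
python3 -c "
from h import *
to(.354,.2557,.247,99.3)"
```

```text
t 0.7667 pos [0.355 0.254 0.33 ] yaw 99.6 q [ 0.54 -0.17  1.76 -0.    1.55 -1.2 ] shift [ 1.7 83.   0.3] turn 0.004
```

Call:
jog_arm --pt "40 1 28 0 0" --pt "40 1 55 0 0" --pt "40 1 83 0 0" --pt "40 1 83 0 0"

```text
time_s: 1.1
eef_pos: [0.3524, 0.2556, 0.2421]
ee_rot: [-1.124, -1.319, 1.336]
contact_force: [-0.5, 0.1, -0.1]
opening: 0.04
```

```bash
python3 -c "
from h import *
to(.354,.2557,.247,99.3)
snap('side','s1');snap('top','t1');crop('s1',200,100,360,240,4,'s1c');crop('t1',160,190,320,310,4,'t1c')
a=cv2.imread('pics/s1c.png');b=cv2.imread('pics/t1c.png')
"
```

```text
t 1.1 pos [0.352 0.256 0.242] yaw 99.3 q [ 0.54 -0.08  1.86  0.    1.37 -1.19] shift [-0.2 -4.9 -1.5] turn 0.0
```

View pics/s1c.png

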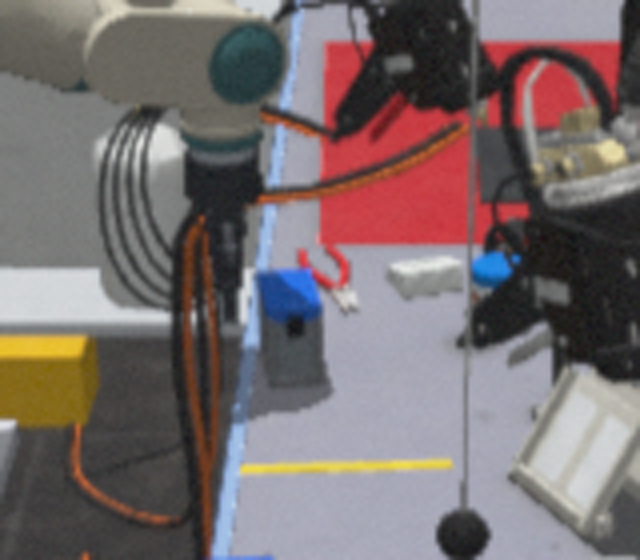

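View pics/t1c.png

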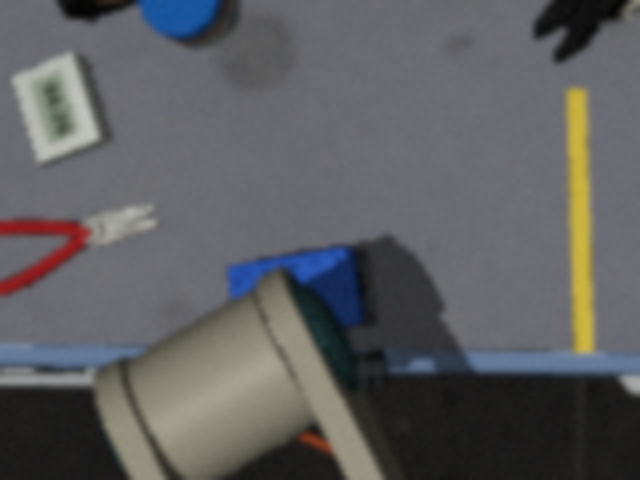

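```bash
python3 -c "
from h import *
for v in (310,318,325):
  o,r=ray('s1',200+235/4,100+v/4)
  k=(.23-o[1])/r[1]; print(o+k*r)
"
```

```text
[0.36113121 0.23       0.08439086]
[0.36076611 0.23       0.07550616]
[0.36044538 0.23       0.06770104]
```

Call:
jog_arm --pt "40 0 -2 -10 0" --pt "40 0 -2 -20 0" --pt "40 0 -2 -28 0" --pt "40 0 -2 -36 0" --pt "40 0 -2 -44 0" --pt "40 0 -2 -52 0" --pt "40 0 -2 -58 0" --pt "40 0 -2 -64 0"

```text
time_s: 1.87
eef_pos: [0.4177, 0.2674, 0.2496]
ee_rot: [-1.128, -1.328, 1.328]
contact_force: [0.5, 0.5, -0.2]
opening: 0.0398
```

```bash
python3 -c "
from h import *
to(.354,.2557,.247,99.3)
snap('side','s2');snap('top','t2');crop('s2',200,100,360,240,4,'s2c');crop('t2',160,190,320,310,4,'t2c')
"
```

```text
t 1.8667 pos [0.418 0.267 0.25 ] yaw 99.3 q [ 0.49  0.08  1.69 -0.    1.37 -1.24] shift [-1.2  2.6 64.8] turn 0.001
```

View pics/s2c.png

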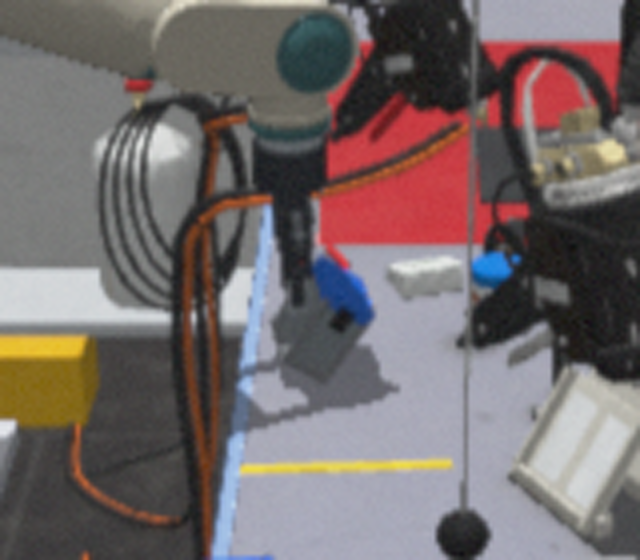

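Call:
jog_arm --pt "40 0 0 -3 0" --pt "40 0 0 -3 0" --pt "40 0 -10 0 0" --pt "40 0 -40 20 0" --pt "40 0 -80 30 0" --pt "40 0 -80 30 0"

```text
time_s: 2.47
eef_pos: [0.3867, 0.2628, 0.3382]
ee_rot: [-1.131, -1.34, 1.32]
contact_force: [0.5, 0.3, 1.9]
opening: 0.04
```

```bash
python3 -c "
from h import *
# right crate: centre (.4018,-.2686), yaw 5.1
to(.4018-.060*.996,-.2686-.06*.089,.33,95.1)
snap('side','s3');crop('s3',200,100,360,240,4,'s3c')
"
```

```text
t 2.4667 pos [0.387 0.263 0.338] yaw 99.4 q [ 0.52 -0.08  1.67  0.    1.55 -1.22] shift [-522.3    4.4  131.8] turn 0.075
```

View pics/s3c.png

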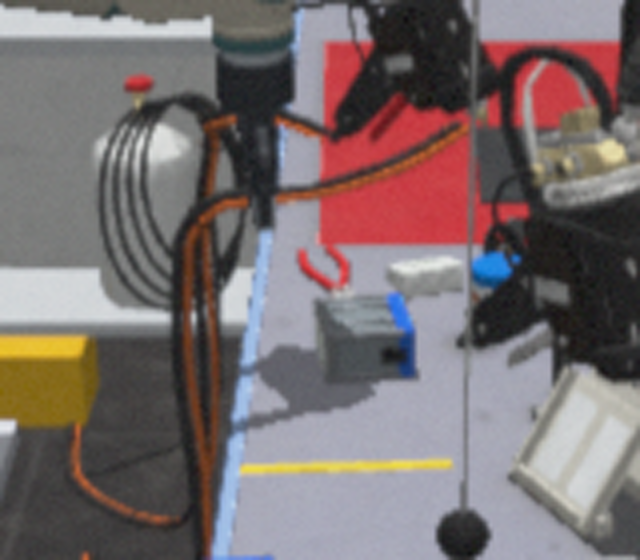

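Call:
jog_arm --pt "40 -38 0 10 0" --pt "40 -76 0 20 0" --pt "40 -114 0 30 0" --pt "40 -152 0 39 0" --pt "40 -190 0 49 0" --pt "40 -228 0 59 0" --pt "40 -266 0 69 0" --pt "40 -304 0 78 0"

```text
time_s: 3.18
eef_pos: [0.3587, -0.0518, 0.3297]
ee_rot: [-1.128, -1.329, 1.329]
contact_force: [1.8, -0.4, 0.4]
opening: 0.04
```

```bash
python3 -c "
from h import *
to(.4018-.060*.996,-.2686-.06*.089,.33,95.1)
snap('top','t3');crop('t3',200,190,320,290,6,'t3c')
"
```

```text
t 3.1833 pos [ 0.359 -0.052  0.33 ] yaw 99.4 q [-0.25 -0.4   1.95  0.    1.59 -1.98] shift [-216.5   -0.3   52.7] turn 0.075
```

View pics/t3c.png

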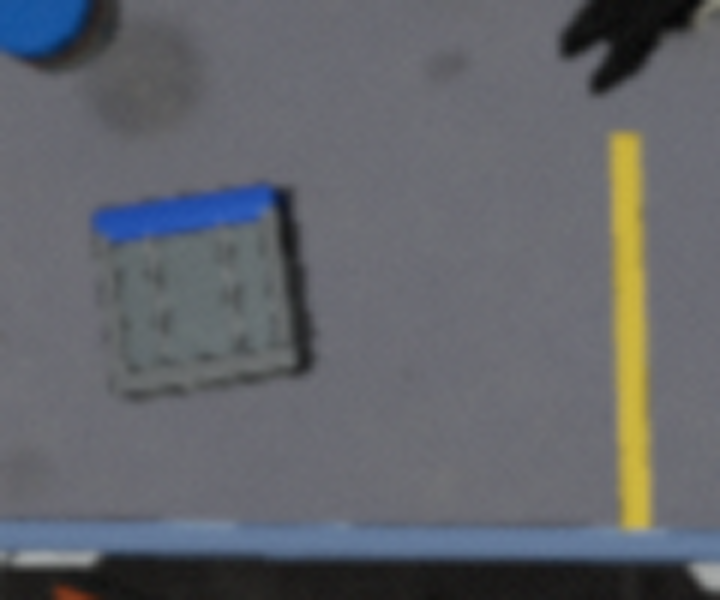

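Call:
jog_arm --pt "40 -38 0 9 0.02" --pt "40 -76 0 18 0.04" --pt "40 -114 0 27 0.06" --pt "40 -152 0 37 0.075" --pt "40 -190 0 46 0.075" --pt "40 -216 0 53 0.075" --pt "40 -216 0 53 0.075"

```text
time_s: 3.82
eef_pos: [0.3416, -0.2753, 0.3293]
ee_rot: [-1.168, -1.269, 1.271]
contact_force: [0.4, 0.1, -0.7]
opening: 0.04
```

```bash
python3 -c "
from h import *
to(.4018-.060*.996,-.2686-.06*.089,.247,95.1)
"
```

```text
t 3.8167 pos [ 0.342 -0.275  0.329] yaw 94.8 q [-0.76 -0.16  1.76 -0.    1.55 -2.42] shift [ 1.4 82.3 -0.6] turn -0.005
```

Call:
jog_arm --pt "40 1 28 0 0" --pt "40 1 55 0 0" --pt "40 1 81 0 0" --pt "40 1 81 0 0"

```text
time_s: 4.15
eef_pos: [0.3413, -0.2692, 0.2435]
ee_rot: [-1.156, -1.272, 1.272]
contact_force: [-0.6, 0.3, -1.0]
opening: 0.0401
```

Call:
jog_arm --pt "40 0 0 -10 0" --pt "40 0 0 -20 0" --pt "40 0 0 -28 0" --pt "40 0 0 -36 0" --pt "40 0 0 -44 0" --pt "40 0 0 -52 0" --pt "40 0 0 -58 0" --pt "40 0 0 -64 0"

```text
time_s: 4.82
eef_pos: [0.4071, -0.2651, 0.2486]
ee_rot: [-1.166, -1.274, 1.274]
contact_force: [0.0, -1.5, -0.9]
opening: 0.0403
```

Call:
jog_arm --pt "40 0 0 -3 0" --pt "40 0 0 -3 0" --pt "40 0 -10 0 0" --pt "40 0 -40 20 0" --pt "40 0 -80 30 0" --pt "40 0 -80 30 0"

```text
time_s: 5.32
eef_pos: [0.3756, -0.2688, 0.337]
ee_rot: [-1.179, -1.275, 1.275]
contact_force: [-0.2, 0.0, 0.6]
opening: 0.0398
```

```bash
python3 -c "
from h import *
to(.4018-.060*.996,-.2686-.06*.089,.247,95.1)
snap('side','s4');crop('s4',200,150,360,290,4,'s4c');snap('top','t4');crop('t4',360,190,480,290,6,'t4c')
"
```

```text
t 5.3167 pos [ 0.376 -0.269  0.337] yaw 95.0 q [-0.7  -0.1   1.69 -0.    1.54 -2.36] shift [-1.4 89.8 34.6] turn -0.002
```

View pics/s4c.png

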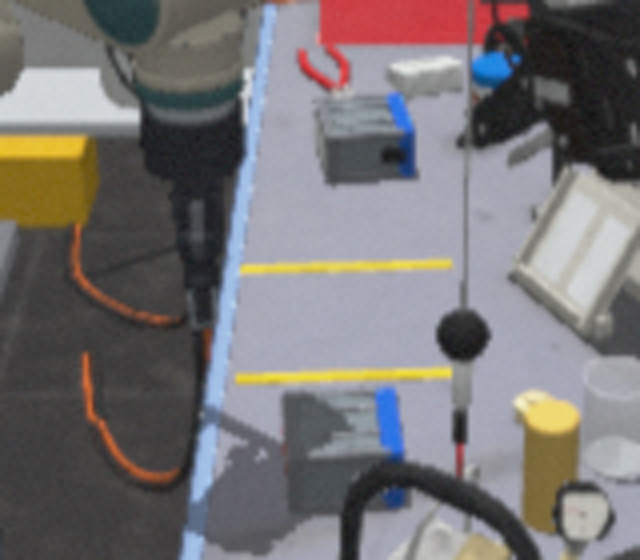

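View pics/t4c.png

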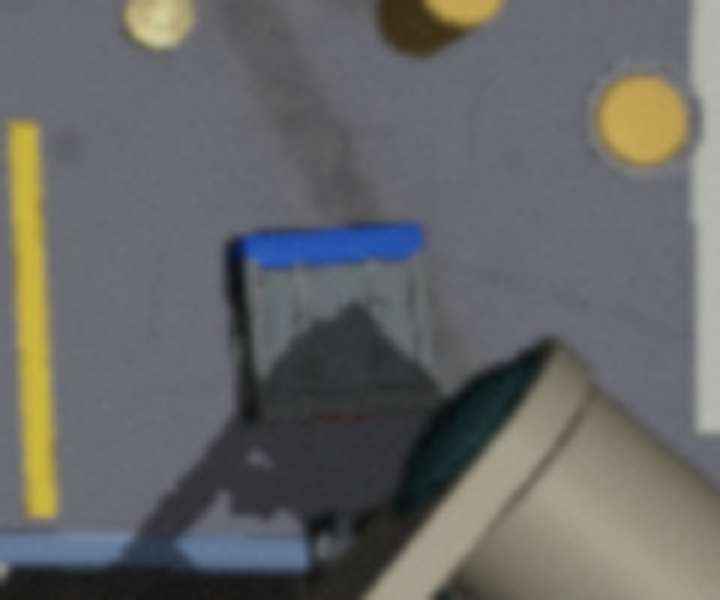

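```bash
python3 -c "
from h import *
to(.47,-.36,.33,5)
"
```

```text
t 5.4167 pos [ 0.376 -0.268  0.331] yaw 95.0 q [-0.7  -0.09  1.69  0.    1.54 -2.36] shift [-99.6   2.  -85.7] turn 1.571
```

Call:
jog_arm --pt "40 -20 0 -12 0.12" --pt "40 -40 0 -24 0.24" --pt "40 -60 0 -36 0.36" --pt "40 -80 0 -50 0.48" --pt "40 -100 0 -62 0.6" --pt "40 -100 0 -74 0.72" --pt "40 -100 0 -86 0.84" --pt "40 -100 0 -86 0.96"

```text
time_s: 6.08
eef_pos: [0.472, -0.3598, 0.3269]
ee_rot: [-1.499, -0.542, 0.543]
contact_force: [-1.1, 0.5, -0.0]
opening: 0.0402
```

Call:
jog_arm --pt "40 0 0 0 0.12" --pt "40 0 0 0 0.24" --pt "40 0 0 0 0.36" --pt "40 0 0 0 0.48" --pt "40 0 0 0 0.61" --pt "40 0 0 0 0.61"

```text
time_s: 6.58
eef_pos: [0.4707, -0.3599, 0.3274]
ee_rot: [-1.568, -0.065, 0.068]
contact_force: [-0.0, -0.2, 0.2]
opening: 0.0398
```

```bash
python3 -c "
from h import *
to(.47,-.36,.33,5)
snap('side','s5');crop('s5',200,150,360,290,4,'s5c');snap('top','t5');crop('t5',360,190,480,290,6,'t5c');crop('t5',200,190,320,290,6,'t5d')
"
```

```text
t 6.5833 pos [ 0.471 -0.36   0.327] yaw 4.8 q [-0.72  0.28  1.3   0.    1.56 -0.8 ] shift [-0.7 -2.6 -0. ] turn -0.003
```

View pics/t5c.png

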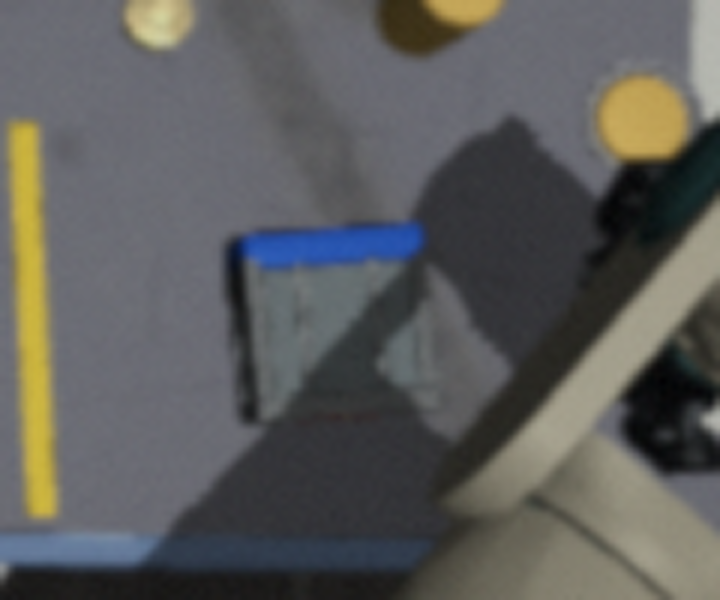

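View pics/t5d.png

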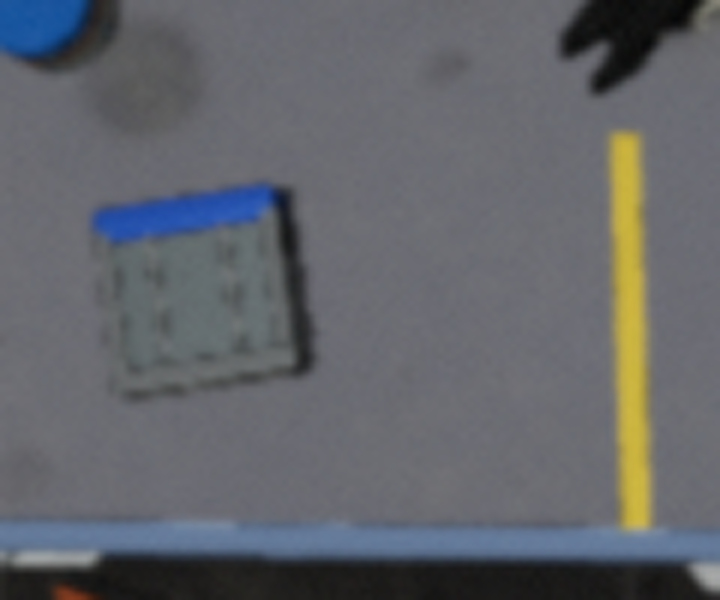

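View pics/s5c.png

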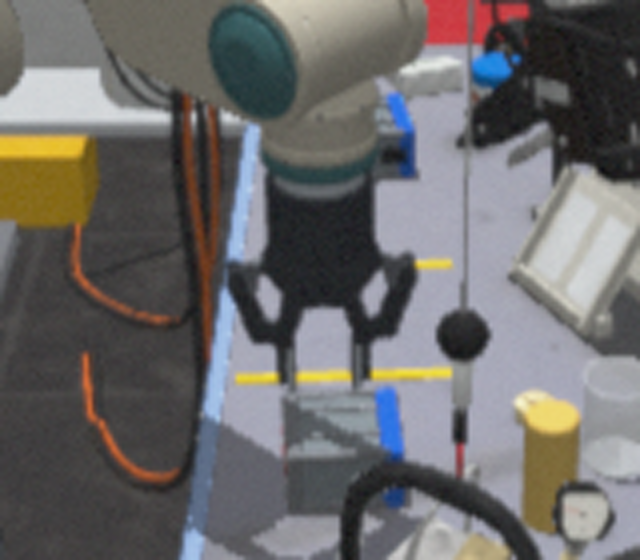

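```bash
python3 - <<'E'
from h import *
for n,(x0,y0,x1,y1) in {'t5R':(398,254,436,264),'t5L':(216,250,254,260)}.items():
    a=cv2.imread('pics/t5.png')[y0:y1,x0:x1].astype(int); print(n,'max r-g',(a[:,:,2]-a[:,:,1]).max(1))
a=cv2.imread('pics/s5.png').astype(int); d=a[:,:,2]-a[:,:,1]
for nm,(x0,y0,x1,y1) in {'R':(262,245,276,280),'L':(270,172,290,200)}.items(): print(nm,d[y0:y1,x0:x1].max())
a=cv2.imread('pics/s3.png').astype(int); d=a[:,:,2]-a[:,:,1]; print('L s3',d[172:197,275:290].max())
crop('t5',390,235,445,275,12,'t5e'); crop('t5',210,225,265,265,12,'t5f')
im=np.vstack([cv2.imread('pics/t5e.png'),cv2.imread('pics/t5f.png')]); cv2.imwrite('pics/t5g.png',cv2.resize(im,None,fx=.6,fy=.6))
# right crate corners at z=.056
f=lambda x,y,z:onz('top0',360+x/6-.4,190+y/6-.4,z)
for p in [(237,240),(424,226)]: print(f(*p,.056)[:2].round(3))
print('near bottom',f(257,420,0)[:2].round(3), 'near top', f(256,405,.056)[:2].round(3), f(440,405,.056)[:2].round(3))
E
```

```text
t5R max r-g [2 0 0 1 3 8 5 1 1 1]
t5L max r-g [0 0 1 0 0 1 1 1 1 1]
R 23
L 7
L s3 38
[ 0.519 -0.211]
[ 0.527 -0.303]
near bottom [ 0.433 -0.23 ] near top [ 0.438 -0.219] [ 0.439 -0.309]
```

View pics/t5g.png

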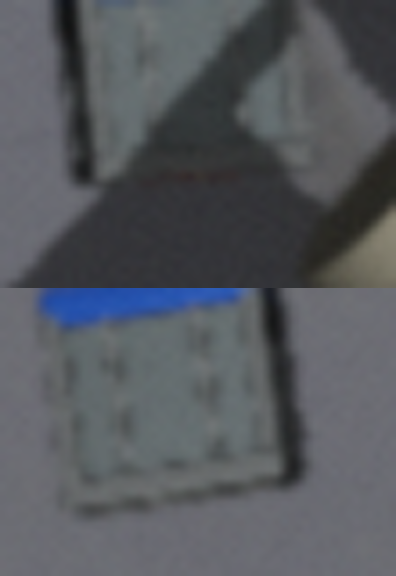

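```bash
python3 - <<'E'
from h import *
crop('s5',262,240,310,285,8,'r1'); crop('s3',270,165,318,210,8,'r2')
cv2.imwrite('pics/r3.png',np.hstack([cv2.imread('pics/r1.png'),cv2.imread('pics/r2.png')]))
E
```

```text
(no output)
```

View pics/r3.png

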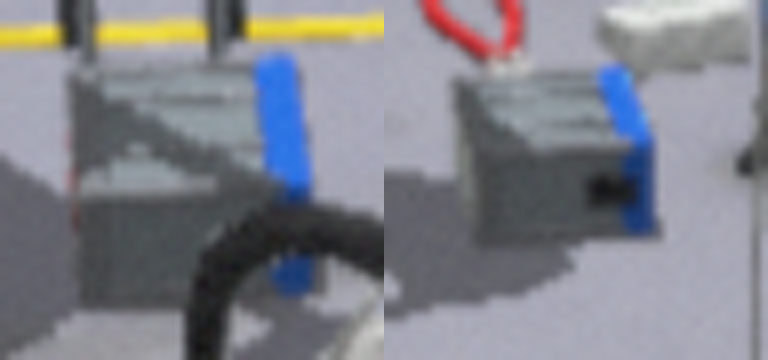

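Call:
jog_arm --pt "40 5 36 0 0" --pt "40 11 72 0 0" --pt "40 11 106 0 0" --pt "40 11 130 0 0" --pt "40 11 142 0 0" --pt "40 11 142 0 0"

```text
time_s: 7.18
eef_pos: [0.481, -0.3583, 0.1831]
ee_rot: [-1.565, -0.068, 0.075]
contact_force: [-0.6, 0.8, 0.4]
opening: 0.0399
```

```bash
python3 -c "
from h import *
to(.481,-.120,.182,4)
snap('side','s6');crop('s6',220,180,380,300,5,'s6c')
"
```

```text
t 7.1833 pos [ 0.481 -0.358  0.183] yaw 5.2 q [-0.7   0.44  1.4   0.    1.31 -0.79] shift [ 21.7   2.1 237.3] turn 0.021
```

View pics/s6c.png

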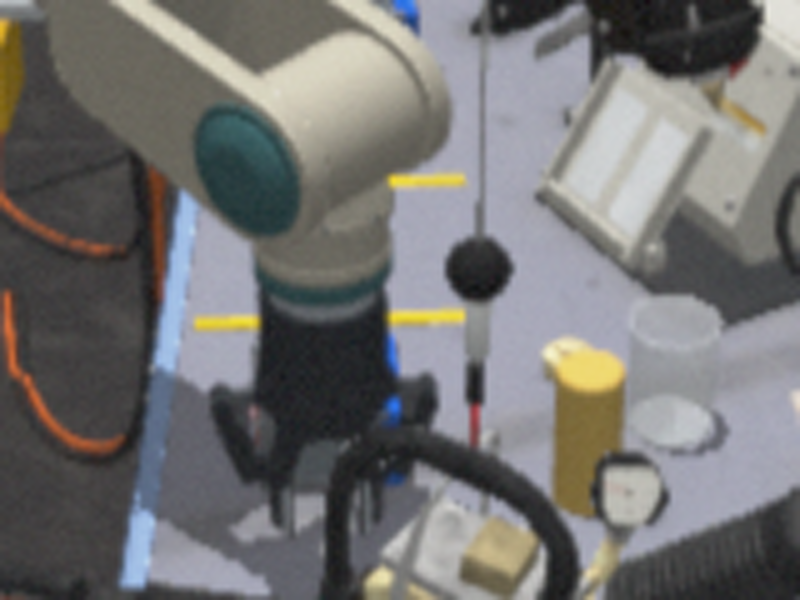

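Call:
jog_arm --pt "40 1 0 15 0" --pt "40 2 0 28 0" --pt "40 3 0 36 0" --pt "40 4 0 42 0" --pt "40 5 0 51 0" --pt "40 6 0 62 0" --pt "40 7 0 75 0" --pt "40 8 0 88 0"

```text
time_s: 7.9
eef_pos: [0.4826, -0.2711, 0.189]
ee_rot: [-1.574, -0.072, 0.067]
contact_force: [0.6, -4.8, 5.9]
opening: 0.04
```

```bash
python3 -c "
from h import *
to(.481,-.081,.182,4)
snap('top','t7');crop('t7',300,190,460,310,5,'t7c')
"
```

```text
t 7.9 pos [ 0.483 -0.271  0.189] yaw 5.1 q [-0.58  0.31  1.56 -0.    1.27 -0.67] shift [ 15.2   6.3 189.6] turn 0.019
```

View pics/t7c.png

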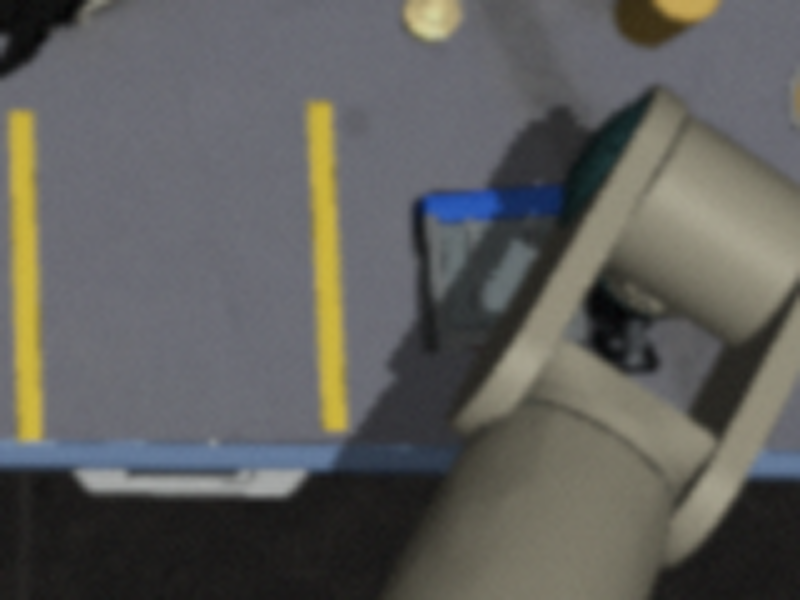

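Call:
jog_arm --pt "40 1 2 13 0" --pt "40 2 2 26 0" --pt "40 3 2 39 0" --pt "40 4 2 52 0" --pt "40 5 2 65 0" --pt "40 6 2 78 0" --pt "40 7 2 91 0" --pt "40 8 2 104 0"

```text
time_s: 8.62
eef_pos: [0.4821, -0.1674, 0.1888]
ee_rot: [-1.576, -0.075, 0.064]
contact_force: [0.5, -9.3, 12.7]
opening: 0.0402
```

```bash
python3 -c "
from h import *
to(.481,-.081,.182,4)
snap('top','t8');crop('t8',280,190,440,310,5,'t8c')
"
```

```text
t 8.6167 pos [ 0.482 -0.167  0.189] yaw 5.1 q [-0.41  0.2   1.69 -0.    1.24 -0.49] shift [ 6.5  6.2 86.2] turn 0.019
```

View pics/t8c.png

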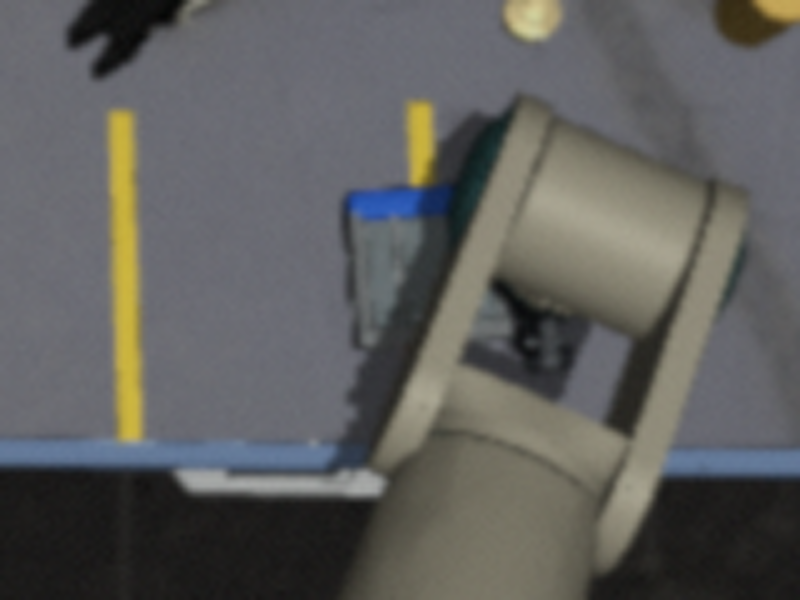

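Call:
jog_arm --pt "40 0 0 0 0" --pt "40 0 0 0 0"

```text
time_s: 8.83
eef_pos: [0.4821, -0.1664, 0.1879]
ee_rot: [-1.572, -0.076, 0.066]
contact_force: [0.0, -2.8, 1.2]
opening: 0.0398
```

```bash
python3 -c "
from h import *
to(.481,-.081,.182,4); print(monitor.state()['contact_force'],monitor.state()['torque'])
snap('side','s8');crop('s8',220,130,380,270,5,'s8c')
"
```

```text
t 8.8333 pos [ 0.482 -0.166  0.188] yaw 5.1 q [-0.4   0.2   1.69  0.    1.24 -0.49] shift [ 6.6  5.7 85.2] turn 0.02
[ 0.01309204 -2.7844255   1.17073648] [-0.3261643  -0.0786664  -0.01009357]
```

View pics/s8c.png

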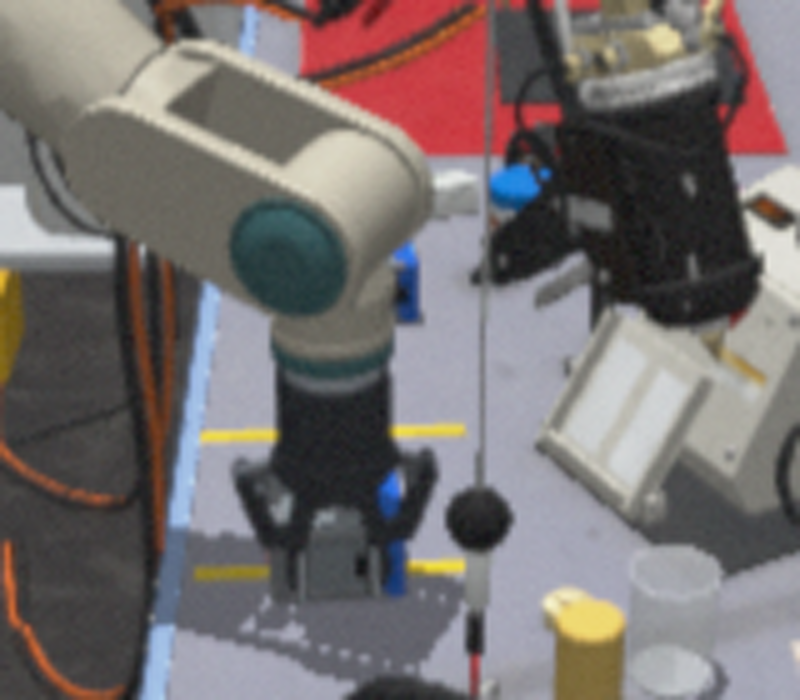

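Call:
jog_arm --pt "40 0 0 8 0" --pt "40 1 -1 18 0" --pt "40 2 -1 29 0" --pt "40 3 -1 40 0" --pt "40 4 -1 51 0" --pt "40 5 -1 62 0" --pt "40 6 -1 72 0" --pt "40 7 -1 80 0"

```text
time_s: 9.55
eef_pos: [0.4806, -0.0848, 0.1858]
ee_rot: [-1.57, -0.071, 0.07]
contact_force: [-0.4, -3.9, 4.5]
opening: 0.0399
```

Call:
jog_arm --pt "40 0 0 4 0" --pt "40 0 0 4 0" --pt "40 0 0 -4 0" --pt "40 0 0 -20 0" --pt "40 0 0 -50 0" --pt "40 0 -30 -70 0" --pt "40 0 -70 -90 0" --pt "40 0 -110 -110 0"

```text
time_s: 10.22
eef_pos: [0.4893, -0.1945, 0.2896]
ee_rot: [-1.567, -0.066, 0.072]
contact_force: [0.9, -0.8, 0.2]
opening: 0.0401
```

Call:
jog_arm --pt "40 0 -40 -40 0" --pt "40 0 -60 -80 0" --pt "40 0 -60 -120 0" --pt "40 0 -60 -150 0" --pt "40 0 -60 -150 0"

```text
time_s: 10.63
eef_pos: [0.5022, -0.3487, 0.3487]
ee_rot: [-1.57, -0.064, 0.067]
contact_force: [-0.3, -0.6, -0.5]
opening: 0.0398
```

```bash
python3 -c "
from h import *
to(.481,-.081,.182,4)
snap('top','t9');crop('t9',280,190,440,310,5,'t9c');snap('side','s9');crop('s9',220,130,380,270,5,'s9c')
"
```

```text
t 10.6333 pos [ 0.502 -0.349  0.349] yaw 4.8 q [-0.67  0.32  1.21 -0.    1.61 -0.75] shift [  1.4 166.6 268.6] turn 0.013
```

View pics/t9c.png

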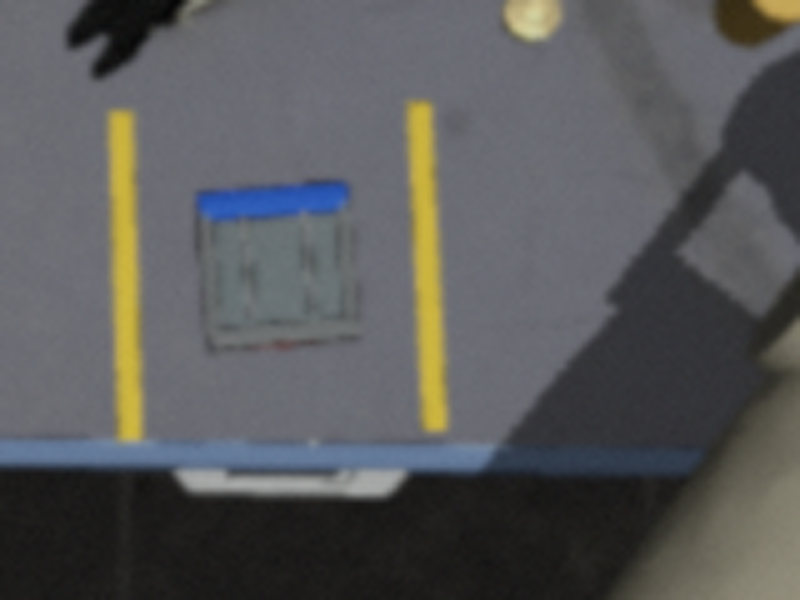

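View pics/s9c.png

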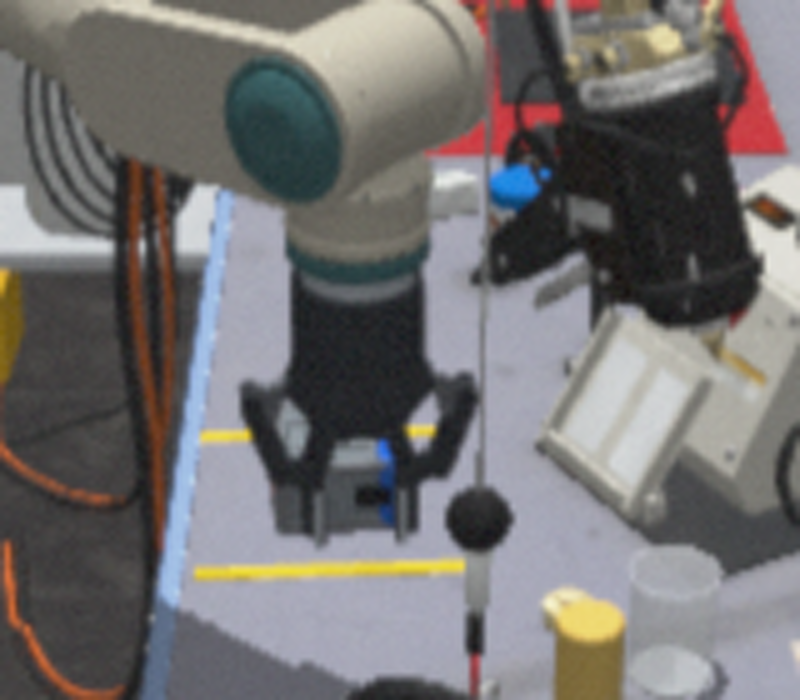

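View pics/t9.png

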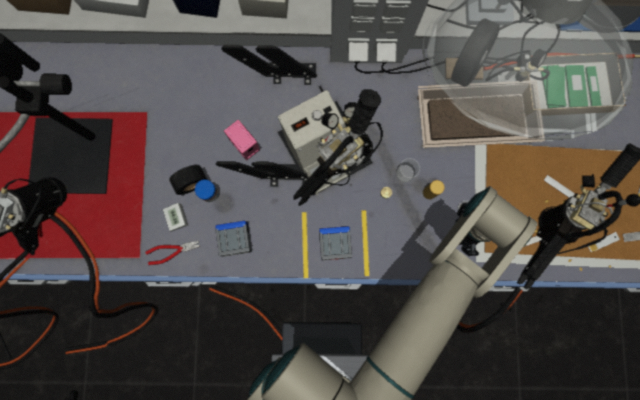

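```bash
python3 - <<'E'
from h import *
f=lambda x,y,z:onz('t9',280+x/5-.4,190+y/5-.4,z)[:2].round(3)
print([f(*p,.056) for p in [(197,195),(348,183),(360,332),(210,345)]])
print('lane inner',f(146,430,0),f(134,115,0),f(407,110,0),f(424,425,0))
a=cv2.imread('pics/top0.png').astype(int);b=cv2.imread('pics/t9.png').astype(int)
d=np.abs(a-b).max(2)
for n,(x,y) in dict(jar=(205,189),tape=(187,178),timer=(174,217),pliers=(172,251),weight=(387,192),beaker=(408,170),slug=(436,187),dish=(467,210),pink=(243,139)).items(): print(n,d[y-14:y+15,x-14:x+15].max())
print(d[195:225,453:482].max(1))
E
```

```text
[array([0.518, 0.025]), array([ 0.526, -0.064]), array([ 0.439, -0.071]), array([0.431, 0.016])]
lane inner [0.381 0.053] [0.572 0.064] [ 0.578 -0.104] [ 0.386 -0.114]
jar 7
tape 8
timer 7
pliers 12
weight 6
beaker 7
slug 59
dish 192
pink 7
[166 164 165 163 159 159 159 155 154 175 182 187 189 187 187 185 189 191
 192 190 181 152 106  91  89  91  90  95  99 108]
```

Call:
jog_arm --pt "40 -20 -30 0 0" --pt "40 -55 -40 0 0" --pt "40 -90 -40 0 0" --pt "40 -130 -40 0 0" --pt "40 -160 -40 0 0" --pt "40 -160 -40 0 0"

```text
time_s: 11.23
eef_pos: [0.3406, -0.3559, 0.3899]
ee_rot: [-1.569, -0.067, 0.069]
contact_force: [0.2, -0.4, -0.3]
opening: 0.0404
```

```bash
python3 - <<'E'
from h import *
snap('top','t10');crop('t10',280,140,520,300,3,'t10c')
a=cv2.imread('pics/top0.png').astype(int);b=cv2.imread('pics/t10.png').astype(int)
d=np.abs(a-b).max(2)
for n,(x,y) in dict(slug=(436,187),dish=(467,210)).items(): print(n,d[y-12:y+13,x-12:x+13].max())
print(monitor.state()['time_s'],monitor.state()['contact_force'].round(1))
E
```

```text
slug 7
dish 7
11.2833 [0.1 0.5 0.5]
```

View pics/t10c.png

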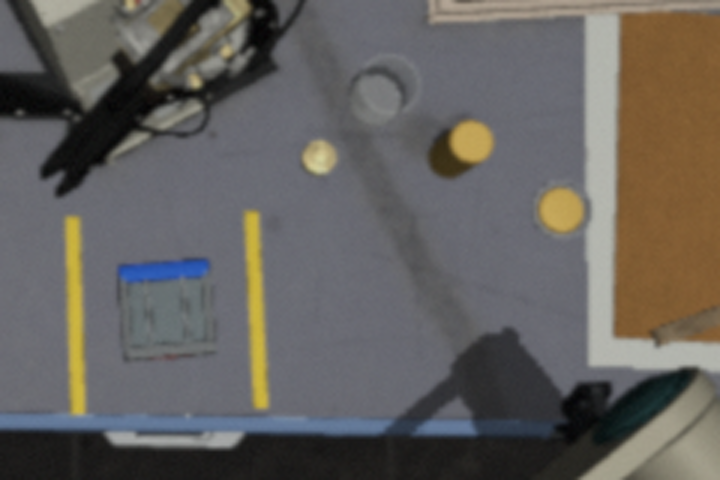

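The stamped crate, with its red mark at (168,356) in this crop, lies on its back inside the lane. The slug, dish and the other things look unchanged.

```bash
python3 -c "
from h import *
print(job.sign_off())"
```

```text
the job is handed in; nothing more can be done
None
```

The job is done and handed in at about 11 s on the robot clock. I tipped both grey crates onto their backs, left one first. The right one carried the red stamp, so I pushed it about 0.24 m to the left into the dispatch lane, and left the plain one where it fell.

- **Lane:** the last pictures show the stamped crate flat on its back, underside towards the robot. It spans x 0.43–0.53 and y −0.07 to +0.025. The inner edges of the tape lines are near y −0.11 and +0.06, which leaves roughly 35 mm or more clear on each side, and it lies within their length.
- **Other things:** comparing the top pictures before and after showed no change at the jar, tape roll, timer, weight, beaker, slug, dish and pink crate. The pliers' reading was slightly higher than the rest, but I saw no movement. The arm ended clear of everything with near-zero force.
- **Stamp:** the cameras see the undersides almost edge-on, so the ring itself was never seen whole. I picked the right crate because red showed on its underside in both views and none on the left one's.
- **Force:** the wrist read up to about 16 N during the push, mostly upward and so more than sliding needs. It dropped to about 3 N when I paused. I put it down to finger friction, and it is well below the limits.

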